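# Stack the parts cases on the workbench

### The arm

A 6-joint arm with a two-finger parallel gripper is mounted at the origin on the work surface. World frame = base frame: x ahead of the robot, y to its left, z up, the work surface at z = 0. Lengths are in m, angles in rad, forces in N, time in s.
With the tool pointing down it reaches from about 0.25 to 0.775 m from the base axis. Payload 4 kg.
Tool frame: the origin (TCP) lies at the very end of the fingers, on their centre line; the grasp point (between the pads) lies 19 mm behind it (robot.pinch_z is the distance from the TCP to the grasp point, in m); z points along the fingers, y is the line along which they close (so a half turn about z gives the same grasp; the last joint's range is limited). The gripper opens to 94 mm and grips with 3 to 60 N. Pads are 16 mm wide; open, the fingers measure 119 mm over their backs; the gripper's body (75 mm by 177 mm) begins 78 mm behind the grasp point.
Start: joints at [-1.378, 0.087, 1.371, -0, 1.684, -0.103], TCP at [0.16, -0.526, 0.206] pointing down, gripper open.
Joint ranges: [-3.1, 3.1], [-0.76, 2.03], [0.27, 2.55], [-1.08, 4.22], [0.17, 2.65], [-2.57, 2.57]. Speed limits (rad/s): [2.79, 2.79, 3.14, 3.14, 3.14, 3.14].

### API

Orientations are given as [roll, pitch, yaw] about the fixed x, y, z axes, in that order (R = Rz(yaw) Ry(pitch) Rx(roll)).
In Python, from bench import robot gives the robot as it stands.
- The arm moves only by the tool arm_command, never from a script. Its argument "targets" is one flat list of numbers, 7 for each row, row after row: the turn, a rotation vector about the tool's x, y, z in degrees, then the shift along the tool's x, y, z in mm, then the closure, from -1 (fully open) to 1 (shut). In form: [ax, ay, az, x, y, z, hand, ax, ay, az, x, y, z, hand, ...]. A call has 1 to 20 rows; each row is the pose to reach, as a shift and turn from the pose commanded when the call began, along the tool's axes at that moment; what a row does not reach only later rows make up. A row lasts 1/10 s, in which the tool goes at most 50 mm and 8.59 degrees, less where a joint would pass 70% of its speed; a pose out of reach is approached as far as the arm can. A call with a gripper value outside its range is refused whole. The fingers move at their own pace and stop on an object; the grip force is fixed at half the most. Time passes only in rows, so rows that repeat a pose let the fingers close. It gives the time, the measured TCP pose, the force, the opening and the grip force at its end, in the units of the state.
- robot.get_obs(): the state, without advancing time (a new reading comes with each control period).
- robot.snapshot(name): name is "scene" or "top"; returns a dict with "color" (400x640x3 uint8, red, green, blue), "range_z" (400x640 float32, m along the optical axis (not along the pixel's ray), 0 where there is no reading), "fx", "fy", "cx", "cy" (pixels), "dist_coeffs" ([k1, k2, p1, p2, k3] as OpenCV has them; the pictures are not rectified), "T" (4x4, takes a point from camera to world coordinates). Camera axes: x right, y down, z forward; pixel columns grow to the right and rows downward; lengths in m; the calibration is good to about 2 mm. A picture is of the moment at which its call begins.
- robot.close_job(): hands the job in; it is judged then, once.
The state is a dict: "time": time; "joint_positions": joint angles; "qvel": joint speeds; "joint_torque": joint torques, N m; "tool_pos": TCP position; "ee_rot": TCP orientation; "wrist_force": force on the tool from outside, world axes, zero at the start; "wrist_torque": the same for the moment, N m; "width": finger opening in m; "finger_force": force on a finger pad.
Only numpy, scipy, OpenCV 4.12 (cv2) and the standard library are available. Lean on these libraries where they do the work, as an engineer would, in place of code of your own. Each camera call takes 0.05 s, during which the arm holds its last target. There are 200 camera calls.

### The job

Build up the column of small-parts cases on the red case: first the blue case on the red one, then the yellow case, which stands on its side, on the blue one. Each case must end lid up, square with the one below and with its foot fully home inside that case's rim, not perched on it. Leave the red case where it stands and the spray can, screwdriver and tape measure undisturbed.

Things in the scene. Friction and masses are not known exactly. Their poses are not given: they have to be found in the camera images.
- red_case: Red closed plastic parts case, 0.8 kg, flat on the bench, lid up: bottom of the column. All cases are alike: outside 88 (own x) x 62 (own y) mm, 48.5 high. Origin: centre of the foot's underside; z out of the lid. Lid floor 43 mm above the origin, inside a raised rim 3.5 thick, 5.5 high. Foot: black, 78 x 52, 6 deep, square-edged. Latch on the -x side.
- blue_case: Blue case, 0.3 kg, shape and axes as the red case; flat, lid up at the start. Grip it across its 62 mm width. A foot drops 5.5 mm into the rim below with 1.5 mm play all round, either way round (half a turn does not matter): upper origin then 43 mm above the lower one. A foot that misses perches on the rim, 5.5 mm too high.
- yellow_case: Yellow case, 0.26 kg, shape and axes as the red case. At the start it stands on its +x side, latch up: own x points down, 88 mm tall, the 62 mm width level, lid facing the robot's right (within 0.35 rad of -y), origin 44 mm above the bench on its left side. Needs turning a quarter about its own y to lie lid up.
- spray_can: White and green can, 60 mm diameter, 150 mm tall, upright, beyond the cases. Origin: centre of its underside. Bystander.
- screwdriver: Screwdriver lying on the bench to the left of the cases, about 200 mm long along own x, at most 30 mm thick. Origin: underside, near the middle. Bystander.
- tape_measure: Black tape measure with orange discs, 56 x 32 x 52 mm, standing on the bench to the right of the cases. Origin: centre of its underside. Bystander.
Things that resemble listed ones, but are neither listed nor needed, are in the scene too. There is more than one size of the yellow_case; the job needs the largest.

How it is judged:
By the outcome, as a careful person would: the job done as asked, in the order asked, and still so for the second after the job is handed in, with the robot touching nothing.
It also fails if it takes over 59 s, if anything falls off the work surface, if the arm or the gripper's body presses on something with over 40 N, if the wrist force passes 120 N, or if a joint passes its speed limit or range.

## Working session

There is one attempt and no reset: what is moved stays moved. The work goes in short steps, Python scripts to look and compute and a tool call to move; the robot and the scene stay as the last step left them, time stands still between calls to the robot, and variables do not carry over. Pictures are saved under pics/ and viewed, at most 10 in all, crops included, and the job is handed in when it is done.

Besides the shell and the picture viewer there is one more tool, called after ">>>" as name(argument=value, ...), one argument or row to a line, values as JSON. arm_command: Moves the arm, as the interface text tells. Its arguments: {"type":"object","properties":{"targets":{"type":"array"}},"required":["targets"]}

```bash
mkdir -p pics; ls
cat > h.py <<'E'
import numpy as np, cv2
from bench import robot
def cloud(s):
    h,w=s["range_z"].shape
    K=np.array([[s["fx"],0,s["cx"]],[0,s["fy"],s["cy"]],[0,0,1.]])
    v,u=np.mgrid[:h,:w]
    n=cv2.undistortPoints(np.stack([u,v],-1).reshape(-1,1,2).astype(np.float64),K,np.array(s["dist_coeffs"])).reshape(h,w,2)
    z=s["range_z"]
    P=np.stack([n[...,0]*z,n[...,1]*z,z],-1)
    T=np.array(s["T"]); W=P@T[:3,:3].T+T[:3,3]
    W[z==0]=np.nan
    return W
E
python3 - <<'E'
from h import *
for n in("scene","top"):
    s=robot.snapshot(n); np.save(f"{n}0.npy",s,allow_pickle=True)
    cv2.imwrite(f"pics/{n}0.png",s["color"][...,::-1]); print(n,np.round(s["T"],3).tolist())
print(robot.get_obs())
E
```

```text
pics
scene [[0.67, 0.462, -0.581, 1.37], [0.742, -0.428, 0.516, -0.647], [-0.011, -0.777, -0.63, 0.853], [0.0, 0.0, 0.0, 1.0]]
top [[-0.016, -0.99, 0.139, 0.416], [-1.0, 0.013, -0.02, 0.003], [0.018, -0.139, -0.99, 1.67], [0.0, 0.0, 0.0, 1.0]]
{'time': 0.1, 'joint_positions': array([-1.37809285e+00,  8.78740950e-02,  1.37207869e+00, -3.49508125e-05,
        1.68361205e+00, -1.03076020e-01]), 'qvel': array([ 0.00041075, -0.0008936 , -0.00460586, -0.00092842,  0.00104239,
       -0.0009656 ]), 'joint_torque': array([ 2.63321308e-03, -3.41251194e+01, -3.03301978e+01,  7.20780459e-02,
        3.03666014e-02, -9.29502994e-05]), 'tool_pos': array([ 0.16021855, -0.52563054,  0.20443745]), 'ee_rot': array([-3.13962736e+00, -1.68373457e-04,  2.95775431e-01]), 'wrist_force': array([-0.24967613,  0.34729098, -0.19445539]), 'wrist_torque': array([0.06130463, 0.01089777, 0.02224063]), 'finger_force': 0.0, 'width': 0.09397970143180284}
```

View pics/scene0.png

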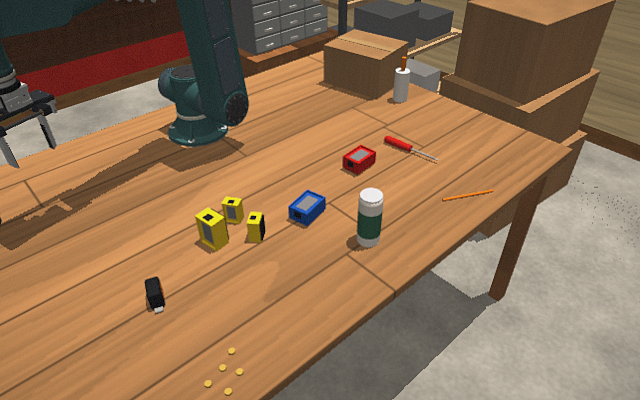

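View pics/top0.png

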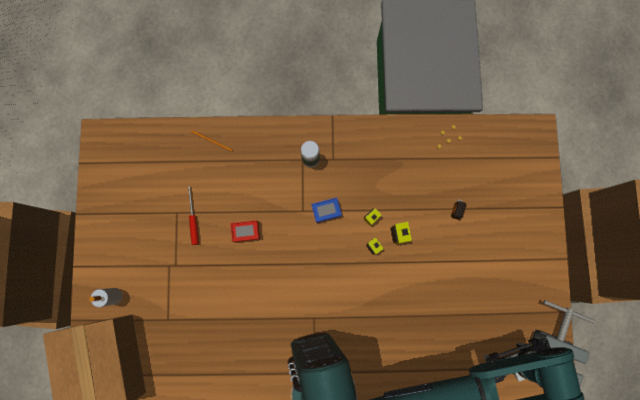

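Candidates for the yellow case are scene (212,228), (232,208) and (256,226), which are top (402,233), (375,246) and (373,217). The first looks largest. Blue is at top (327,210), red at top (245,231), and the red-handled screwdriver is at top (193,230). Next I measure them and make a close crop.

```bash
cat >> h.py <<'E'
def masks(c):
    hsv=cv2.cvtColor(c,cv2.COLOR_RGB2HSV); H,S,V=cv2.split(hsv)
    st=(S>150)&(V>50)
    return dict(red=((H<6)|(H>174))&st,blue=(H>105)&(H<130)&st,yellow=(H>24)&(H<36)&st)
def blobs(s,zmin,minpx=20):
    W=cloud(s)
    for k,m in masks(s["color"]).items():
        m=cv2.morphologyEx(m.astype(np.uint8),cv2.MORPH_CLOSE,np.ones((5,5)))
        n,l,st,c=cv2.connectedComponentsWithStats(m)
        for i in range(1,n):
            if st[i,4]<minpx: continue
            p=W[(l==i)]; p=p[np.isfinite(p[:,2])]
            if len(p)<10 or np.linalg.norm(np.median(p,0)[:2])>1: continue
            yield k,c[i],p
def rect(p):
    (cx,cy),(a,b),t=cv2.minAreaRect((p[:,:2]*1000).astype(np.float32))
    if a<b: a,b,t=b,a,t+90
    return f"c=({cx:.1f},{cy:.1f}) size {a:.1f}x{b:.1f} ang {((t+90)%180)-90:.1f}"
E
python3 - <<'E'
from h import *
for n in("scene","top"):
    s=np.load(f"{n}0.npy",allow_pickle=True).item()
    for k,c,p in blobs(s,0):
        zt=np.percentile(p[:,2],95); t=p[p[:,2]>zt-.008]
        print(n,k,c.round(),len(p),"ztop %.4f"%zt,"top",rect(t),"all",rect(p))
s=np.load("scene0.npy",allow_pickle=True).item()
cv2.imwrite("pics/crop0.png",cv2.resize(s["color"][130:260,180:390,::-1],None,fx=3.8,fy=3.8,interpolation=cv2.INTER_CUBIC))
E
```

```text
scene red [398. 143.] 189 ztop 0.0262 top c=(552.5,428.6) size 98.1x26.4 ang 3.9 all c=(550.6,443.4) size 98.2x54.6 ang 9.0
scene red [359. 160.] 551 ztop 0.0483 top c=(543.0,254.7) size 95.1x68.5 ang -87.7 all c=(544.8,254.7) size 94.8x70.0 ang -83.0
scene blue [307. 208.] 646 ztop 0.0487 top c=(609.8,-16.5) size 92.6x64.2 ang -75.4 all c=(609.7,-16.9) size 93.4x64.1 ang -75.9
scene yellow [217. 212.] 498 ztop 0.0902 top c=(525.0,-261.9) size 66.0x49.7 ang 8.8 all c=(470.5,-206.6) size 221.6x122.9 ang -29.9
scene yellow [254. 218.] 157 ztop 0.0672 top c=(582.5,-169.6) size 45.4x32.3 ang -48.4 all c=(554.8,-141.8) size 125.1x33.1 ang -45.3
top red [193. 230.] 191 ztop 0.0300 top c=(546.2,428.9) size 97.9x21.6 ang 6.2 all c=(546.1,429.9) size 97.8x24.1 ang 7.2
top red [245. 231.] 314 ztop 0.0506 top c=(538.7,253.9) size 85.6x61.8 ang -85.3 all c=(538.4,253.9) size 87.0x62.0 ang -83.7
top blue [327. 210.] 236 ztop 0.0511 top c=(603.8,-18.7) size 83.3x57.5 ang -76.8 all c=(604.6,-18.4) size 83.3x59.4 ang -76.9
top yellow [373. 216.] 151 ztop 0.0709 top c=(579.5,-170.6) size 43.4x30.2 ang -46.4 all c=(582.6,-176.3) size 57.6x35.0 ang -51.1
top yellow [403. 232.] 245 ztop 0.0933 top c=(523.7,-264.8) size 60.7x43.4 ang 9.0 all c=(524.7,-273.1) size 62.7x60.3 ang 8.4
top yellow [375. 245.] 144 ztop 0.0690 top c=(481.8,-175.2) size 44.4x33.5 ang 31.9 all c=(482.9,-180.4) size 49.5x42.9 ang 30.6
```

View pics/crop0.png

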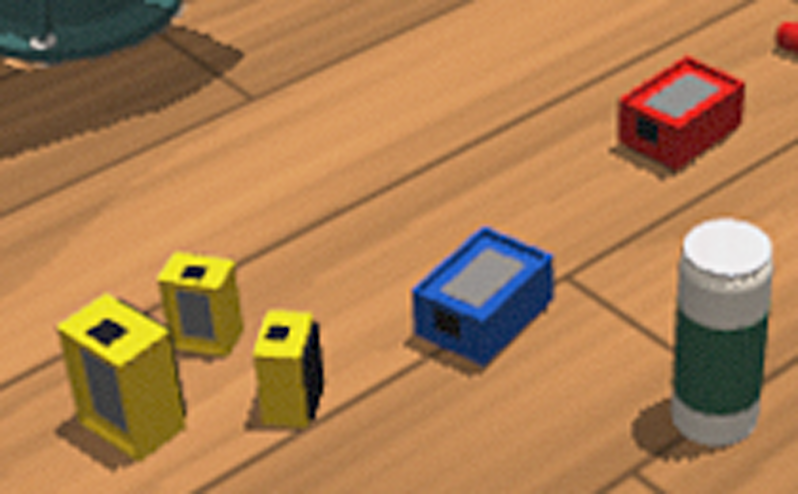

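The crop shows the largest yellow case at crop (115,380): 62 x 43 mm on top, 0.09 m high, latch up, lid facing −y. The two small ones, at (197,300) and (285,370), are only 0.07 m high. So I choose top (402,233). Next I refine the poses by fitting silhouettes.

```bash
cat >> h.py <<'E'
from scipy.optimize import minimize
from scipy.spatial.transform import Rotation as Ro
BOX=np.array([[x,y,z] for x in(-44,44) for y in(-31,31) for z in(6,48.5)])/1000
def hullfit(s,color,p0,standing=False,z=None,F=4,R=.075):
    """fit x,y(mm, of origin),yaw(deg of own y axis) by IoU of silhouette hulls"""
    W=cloud(s); near=(np.hypot(W[...,0]-p0[0]/1e3,W[...,1]-p0[1]/1e3)<R)
    if z is not None: near&=(W[...,2]>z-.004)
    near=cv2.dilate(near.astype(np.uint8),np.ones((3,3)))
    big=lambda a,i:cv2.resize(a,None,fx=F,fy=F,interpolation=i)
    m=masks(big(s["color"],cv2.INTER_LINEAR))[color]&(big(near,0)>0)
    n,l,st,_=cv2.connectedComponentsWithStats(m.astype(np.uint8)); m=l==1+np.argmax(st[1:,4])
    pts=np.argwhere(m)[:,::-1].astype(np.int32); hm=np.zeros(m.shape,np.uint8)
    cv2.fillConvexPoly(hm,cv2.convexHull(pts),1)
    K=np.array([[s["fx"],0,s["cx"]],[0,s["fy"],s["cy"]],[0,0,1.]]);Ti=np.linalg.inv(np.array(s["T"]))
    def proj(p):
        Rw=Ro.from_euler('z',p[2],degrees=True)
        B=BOX
        if standing: B=np.stack([BOX[:,1],-BOX[:,2],-BOX[:,0]],1)  # own y->x', own z->-y', own x->-z
        else: B=np.stack([BOX[:,1],-BOX[:,0],BOX[:,2]],1)           # own y->x', own x->-y'
        w=Rw.apply(B)+[p[0]/1e3,p[1]/1e3,.044 if standing else (z or 0)]
        uv=cv2.projectPoints(w,cv2.Rodrigues(Ti[:3,:3])[0],Ti[:3,3],K,np.array(s["dist_coeffs"]))[0].reshape(-1,2)
        return uv
    def cost(p):
        uv=(proj(p)+.5)*F-.5
        h=np.zeros(m.shape,np.uint8); cv2.fillConvexPoly(h,cv2.convexHull(np.round(uv*16).astype(np.int32)),1,shift=4)
        return 1-(h&hm).sum()/(h|hm).sum()
    p0=np.array(p0,float)
    for d in(6,2): 
        r=minimize(cost,p0,method='Nelder-Mead',options=dict(initial_simplex=np.array([p0]+[p0+d*e for e in np.eye(3)]),xatol=.02,fatol=1e-5)); p0=r.x
    return p0,r.fun
E
python3 - <<'E'
from h import *
for n in("scene","top"):
    s=np.load(f"{n}0.npy",allow_pickle=True).item()
    for c,p,st in(("red",(541,254,6),0),("blue",(607,-17.5,13),0),("yellow",(528,-237,9),1)):
        r,f=hullfit(s,c,p,st); print(n,c,r.round(2),"%.3f"%f)
s=np.load("top0.npy",allow_pickle=True).item(); W=cloud(s)
q=W[135:170,295:325].reshape(-1,3); q=q[q[:,2]>.1]; print("can",rect(q),np.nanmax(q[:,2]))
print([a for a in dir(robot) if a[0]!='_'])
E
```

```text
scene red [540.58 257.78   7.47] 0.030
scene blue [607.28 -13.23  17.01] 0.068
scene yellow [ 457.48 -203.44   -9.95] 0.649
top red [538.8  255.42   4.09] 0.078
top blue [605.33 -16.58  16.62] 0.156
top yellow [ 520.81 -240.39    6.09] 0.192
can c=(785.6,33.8) size 56.9x55.4 ang -3.3 0.1605762903941641
['IKError', 'close_job', 'get_obs', 'pinch_z', 'snapshot']
```

```bash
sed -i 's/st=(S>150)&(V>50)/st=(S>120)\&(V>30)/; s/(H>24)&(H<36)/(H>23)\&(H<38)/; s/(H>105)&(H<130)/(H>100)\&(H<135)/' h.py
python3 - <<'E'
from h import *
for n in("scene","top"):
    s=np.load(f"{n}0.npy",allow_pickle=True).item()
    for c,p,st in(("red",(541,254,6),0),("blue",(607,-17.5,13),0),("yellow",(528,-237,9),1)):
        q=p if not st else p
        r,f=hullfit(s,c,p,st,R=.06 if not st else .058); print(n,c,r.round(2),"%.3f"%f)
    m=masks(s["color"]); o=s["color"].copy()
    for k,v in m.items(): o[v]=255-o[v]
    sub=o[130:260,180:390] if n=="scene" else o[185:265,215:425]
    cv2.imwrite(f"pics/m_{n}.png",cv2.resize(sub,None,fx=3.8,fy=3.8,interpolation=0))
E
python3 -c "
import cv2,numpy as np
a=cv2.imread('pics/m_scene.png');b=cv2.imread('pics/m_top.png')
cv2.imwrite('pics/m1.png',cv2.resize(np.vstack([a,b]),None,fx=.74,fy=.74))"
```

```text
scene red [540.64 257.44   6.68] 0.030
scene blue [607.01 -14.15  14.97] 0.055
scene yellow [ 457.94 -203.41   -7.94] 0.637
top red [538.8  255.42   4.09] 0.078
top blue [605.64 -18.22  14.38] 0.097
top yellow [ 519.26 -239.67    8.26] 0.188
```

View pics/m1.png

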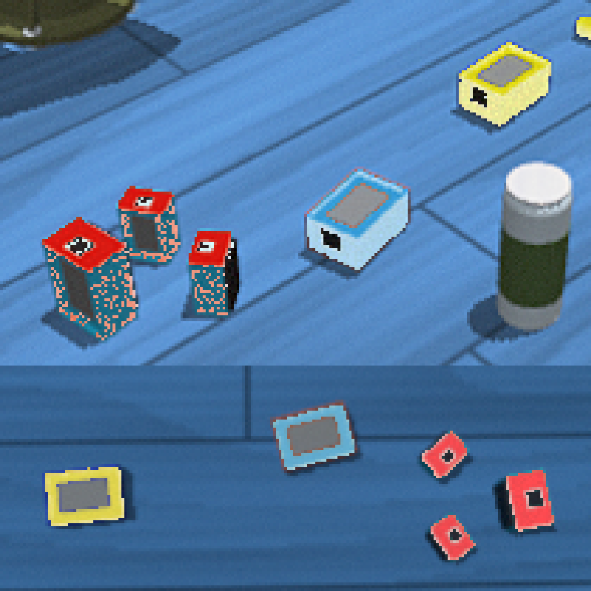

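The masks show red (yellow in this inverted view) at m1 (505,85) and blue at (358,220) cleanly outlined. Only the yellow sides are ragged. I plan the move to blue first.

```bash
cat >> h.py <<'E'
def tool(a,tilt=0):
    """tool y at world angle a (deg), z down, then turned by tilt (deg) about tool y"""
    return Ro.from_euler('xyz',[180,0,90+a],degrees=True)*Ro.from_rotvec([0,tilt,0],degrees=True)
def plan(*goals):
    o=robot.get_obs(); R0=Ro.from_euler('xyz',o["ee_rot"]); p0=o["tool_pos"]*1000
    print("t %.2f"%o["time"],"pos",p0.round(1),"rot",np.degrees(o["ee_rot"]).round(2),"w %.4f F"%o["width"],o["wrist_force"].round(1),"q",o["joint_positions"].round(2))
    for p,R in goals:
        print("->",(R0.inv()*R).as_rotvec(degrees=True).round(2),R0.inv().apply(np.array(p)-p0).round(1))
E
python3 - <<'E'
from h import *
plan(((606,-16,120),tool(14.7)),((606,-16,14),tool(14.7)))
E
```

```text
t 0.10 pos [ 160.2 -525.6  204.4] rot [-1.7989e+02 -1.0000e-02  1.6950e+01] w 0.0940 F [-0.2  0.3 -0.2] q [-1.38  0.09  1.37 -0.    1.68 -0.1 ]
-> [-8.000e-02 -9.000e-02 -8.775e+01] [ 575.  -357.4   85.2]
-> [-8.000e-02 -9.000e-02 -8.775e+01] [ 574.9 -357.2  191.2]
```

>>> arm_command(
  targets=[0,0,-87.7,575,-357.4,55,-1,0,0,-87.7,575,-357.4,55,-1,0,0,-87.7,575,-357.4,55,-1,0,0,-87.7,575,-357.4,55,-1,0,0,-87.7,575,-357.4,55,-1,0,0,-87.7,575,-357.4,55,-1,0,0,-87.7,575,-357.4,55,-1,0,0,-87.7,575,-357.4,55,-1,0,0,-87.7,575,-357.4,55,-1,0,0,-87.7,575,-357.4,55,-1,0,0,-87.7,575,-357.4,55,-1,0,0,-87.7,575,-357.4,55,-1,0,0,-87.7,575,-357.4,55,-1,0,0,-87.7,575,-357.4,55,-1,0,0,-87.7,575,-357.4,55,-1,0,0,-87.7,575,-357.4,55,-1,0,0,-87.7,575,-357.4,55,-1,0,0,-87.7,575,-357.4,55,-1],
)

```text
time: 1.9
tool_pos: [0.6056, -0.0179, 0.1508]
ee_rot: [3.141, 0.0, 1.825]
wrist_force: [-0.4, 0.4, 0.1]
width: 0.0942
finger_force: 0.0
```

Run:
```python
from h import *
s=robot.snapshot("scene"); cv2.imwrite("pics/s1.png",cv2.resize(s["color"][40:260,200:420,::-1],None,fx=2.7,fy=2.7))
plan(((606,-16,80),tool(14.7)),((606,-16,14),tool(14.7)))
```

```text
t 1.95 pos [605.7 -17.9 150.9] rot [1.7998e+02 3.0000e-02 1.0454e+02] w 0.0940 F [0.8 0.1 0.2] q [-0.12  0.23  1.32 -0.    1.59 -0.38]
-> [ 0.02  0.03 -0.16] [ 1.8  0.7 70.9]
-> [ 0.02  0.03 -0.16] [  1.8   0.7 136.9]
```

View pics/s1.png

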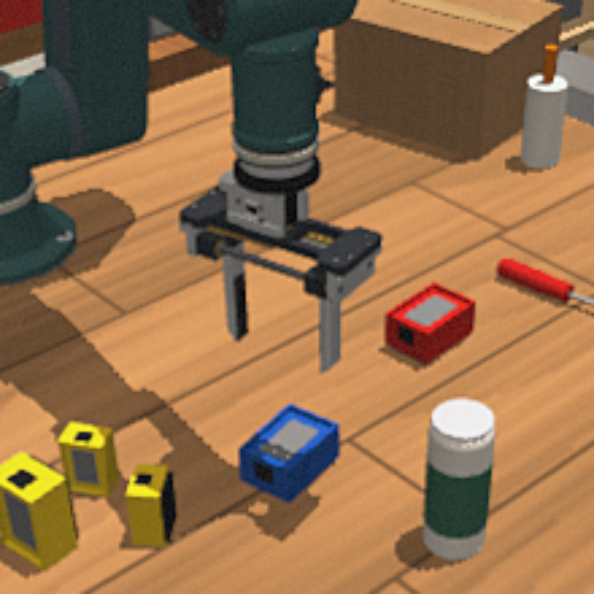

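The gripper, fingertips at crop (237,335) and (330,365), hovers squarely above the blue case at (290,450). Its jaws run along blue's 62 mm width. Now I descend and close.

>>> arm_command(
  targets=[0,0,0,2,0.7,40,-1,0,0,0,2,0.7,80,-1,0,0,0,2,0.7,110,-1,0,0,0,2,0.7,125,-1,0,0,0,2,0.7,135,-1,0,0,0,2,0.7,135,-1,0,0,0,2,0.7,135,1,0,0,0,2,0.7,135,1,0,0,0,2,0.7,135,1,0,0,0,2,0.7,135,1,0,0,0,2,0.7,135,1,0,0,0,2,0.7,135,1],
)

```text
time: 3.15
tool_pos: [0.607, -0.0145, 0.0163]
ee_rot: [3.14, 0.001, 1.827]
wrist_force: [0.2, 0.8, 3.1]
width: 0.0621
finger_force: 29.9
```

Run:
```python
from h import *
plan()
for n in("scene","top"):
    s=robot.snapshot(n)
    r,f=hullfit(s,"blue",(606,-16,14.7),R=.06); print(n,r.round(2),"%.3f"%f)
plan(((606,-16,150),tool(5.8)),((540,256,150),tool(5.8)))
```

```text
t 3.15 pos [607.  -14.5  16.3] rot [1.7991e+02 3.0000e-02 1.0466e+02] w 0.0621 F [0.2 0.8 3.1] q [-0.12  0.32  1.48  0.    1.34 -0.37]
scene [598.44 -21.06  41.28] 0.184
top [604.94 -15.65  14.32] 0.920
t 3.25 pos [607.  -14.5  16.3] rot [1.7991e+02 3.0000e-02 1.0465e+02] w 0.0618 F [0.2 0.7 3.9] q [-0.12  0.32  1.48  0.    1.34 -0.37]
-> [0.09 0.02 8.85] [  -1.3   -1.1 -133.7]
-> [0.09 0.02 8.85] [ 278.6    3.8 -133.8]
```

>>> arm_command(
  targets=[0,0,0,0,0,-30,1,0,0,0,0,0,-80,1,0,0,8.8,40,0,-110,1,0,0,8.8,85,1,-110,1,0,0,8.8,130,2,-110,1,0,0,8.8,175,3,-110,1,0,0,8.8,220,3.5,-110,1,0,0,8.8,260,3.8,-100,1,0,0,8.8,277,3.8,-85,1,0,0,8.8,278.6,3.8,-75,1,0,0,8.8,278.6,3.8,-75,1,0,0,8.8,278.6,3.8,-75,1],
)

```text
time: 4.45
tool_pos: [0.5397, 0.2542, 0.0895]
ee_rot: [-3.14, 0.002, 1.671]
wrist_force: [-0.3, -0.1, -3.4]
width: 0.0618
finger_force: 29.9
```

```bash
sed -i 's/m=l==1+np.argmax(st\[1:,4\])/m=np.isin(l,[i for i in range(1,n) if st[i,4]>60])/; s/(W\[...,2\]>z-.004)/(W[...,2]>z+.004)\&(W[...,2]<z+.06)/' h.py
python3 - <<'E'
from h import *
plan()
o=robot.get_obs(); p=o["tool_pos"]*1000
for n in("scene","top"):
    s=robot.snapshot(n)
    r,f=hullfit(s,"blue",(p[0],p[1],5.8),z=p[2]/1000-.0163,R=.06); print(n,r.round(2),"%.3f"%f)
    if n=="scene":cv2.imwrite("pics/s2.png",cv2.resize(s["color"][100:200,300:430,::-1],None,fx=6,fy=6,interpolation=cv2.INTER_CUBIC)); np.save("s2.npy",s,allow_pickle=True)
    s=np.load(f"{n}0.npy",allow_pickle=True).item()
    r,f=hullfit(s,"red",(540,256,6),R=.06); print(n,r.round(2),"%.3f"%f)
E
```

```text
t 4.45 pos [539.7 254.2  89.5] rot [-1.799e+02  9.000e-02  9.575e+01] w 0.0618 F [-0.3 -0.1 -3.4] q [ 0.35  0.24  1.43 -0.    1.48  0.25]
scene [538.94 255.07   9.1 ] 0.048
scene [540.52 257.33   6.25] 0.030
top [554.24 239.75 -23.81] 0.791
top [538.36 254.27   4.67] 0.078
```

View pics/s2.png

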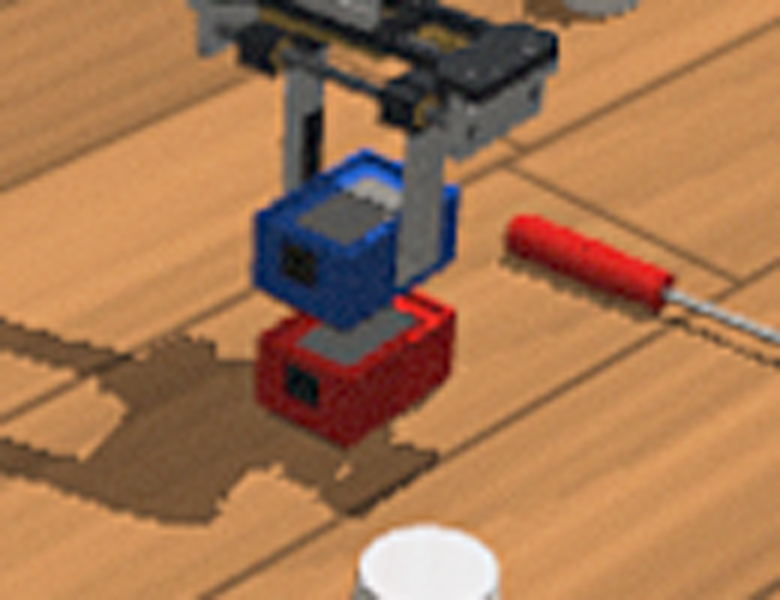

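```bash
sed -i 's/F=4,R=.075):/F=4,R=.075,fix=False):/; s/    def cost(p):/    def cost(p):\n        if fix: p=np.r_[p[:2],yaw]/; s/    def proj(p):/    yaw=p0[2]\n    def proj(p):/' h.py
python3 - <<'E'
from h import *
s=np.load("s2.npy",allow_pickle=True).item()
for y in(5.75,7):
  for x0 in (538,542): print("blue",y,*hullfit(s,"blue",(x0,256,y),z=.0732,R=.06,fix=True))
s=np.load("scene0.npy",allow_pickle=True).item()
for y in(4.7,5.75,7): print("red",y,*hullfit(s,"red",(540,256,y),R=.06,fix=True))
E
```

```text
blue 5.75 [538.97034545 254.90994058   7.13817489] 0.05377612946729604
blue 5.75 [538.53651258 254.0460795    9.07836011] 0.05399713587734811
blue 7 [538.70489913 254.67468606   9.21057551] 0.04977988486285134
blue 7 [538.65147582 254.54113622  13.05355462] 0.04977567087107426
red 4.7 [541.19414993 257.48776566   4.88054212] 0.03705019991115055
red 5.75 [540.47481522 257.38605044   6.88027448] 0.03162408433089159
red 7 [540.76550791 257.17822076   9.5002531 ] 0.030425055928411604
```

Red and blue line up in the crop: red's corners at (257,380) and (456,330) sit under blue's at (255,240) and (458,200). The fit says to shift about 1.2 mm in x and 2.3 mm in y. I apply that and lower to just above the rim, then 3 mm more.

>>> arm_command(
  targets=[0,0,-0.5,2.2,1.2,0,1,0,0,-0.5,2.2,1.2,10,1,0,0,-0.5,2.2,1.2,20,1,0,0,-0.5,2.2,1.2,23,1,0,0,-0.5,2.2,1.2,24.5,1,0,0,-0.5,2.2,1.2,26,1,0,0,-0.5,2.2,1.2,27,1,0,0,-0.5,2.2,1.2,27,1],
)

```text
time: 5.35
tool_pos: [0.5406, 0.2584, 0.0636]
ee_rot: [3.141, 0.0, 1.682]
wrist_force: [-1.1, -0.5, -2.8]
width: 0.0618
finger_force: 29.9
```

>>> arm_command(
  targets=[0,0,0,0,0,1,1,0,0,0,0,0,2,1,0,0,0,0,0,2,1,0,0,0,0,0,2,1],
)

```text
time: 5.75
tool_pos: [0.5405, 0.2583, 0.0614]
ee_rot: [-3.142, 0.0, 1.682]
wrist_force: [0.2, -0.6, -3.2]
width: 0.0622
finger_force: 29.9
```

Run:
```python
from h import *
plan()
s=robot.snapshot("scene"); np.save("s3.npy",s,allow_pickle=True)
p=robot.get_obs()["tool_pos"]*1000; plan()
print(*hullfit(s,"blue",(p[0],p[1],6.3),z=p[2]/1000-.0163,R=.06,fix=True))
cv2.imwrite("pics/s3.png",cv2.resize(s["color"][110:190,320:420,::-1],None,fx=7,fy=7,interpolation=cv2.INTER_CUBIC))
```

```text
t 5.75 pos [540.5 258.3  61.4] rot [-1.800e+02  1.000e-02  9.635e+01] w 0.0622 F [ 0.2 -0.6 -3.2] q [ 0.35  0.26  1.46 -0.    1.42  0.24]
t 5.80 pos [540.6 258.3  61.5] rot [179.99   0.    96.35] w 0.0620 F [-0.7  0.2 -3.9] q [ 0.35  0.26  1.46 -0.    1.42  0.24]
[538.8672229  260.73177853   6.79678318] 0.06709375811618046
```

View pics/s3.png

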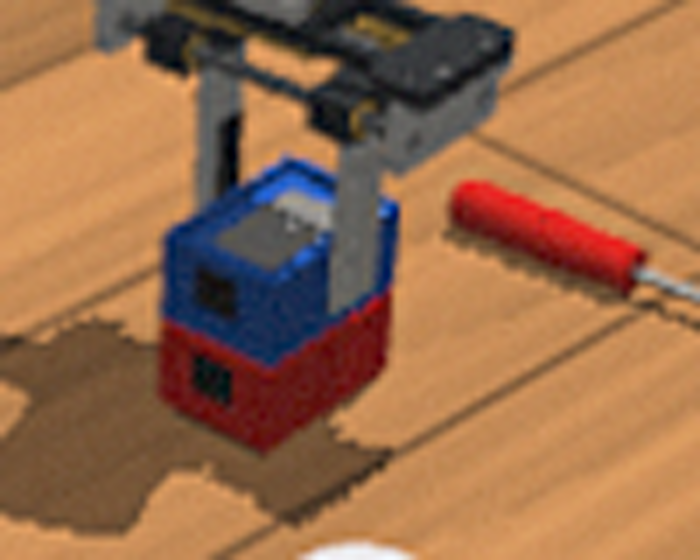

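Blue's edges sit about 1 px right of red's (165 vs 160, 400 vs 390), but the height says the foot is already inside the rim. I shift back 1 mm and lower the remaining 2 mm.

>>> arm_command(
  targets=[0,0,0,-1,0,0,1,0,0,0,-1,0,1,1,0,0,0,-1,0,2,1,0,0,0,-1,0,2,1,0,0,0,-1,0,2.5,1,0,0,0,-1,0,2.5,1],
)

```text
time: 6.4
tool_pos: [0.5407, 0.2573, 0.0594]
ee_rot: [3.141, 0.0, 1.682]
wrist_force: [-1.5, -1.6, 0.3]
width: 0.0622
finger_force: 29.9
```

Force and height (59.4 mm, expected 59.3) say it is fully home. I release and rise.

>>> arm_command(
  targets=[0,0,0,0,0,0,-1,0,0,0,0,0,0,-1,0,0,0,0,0,0,-1,0,0,0,0,0,0,-1,0,0,0,0,0,0,-1,0,0,0,0,0,-20,-1,0,0,0,0,0,-60,-1,0,0,0,-40,0,-110,-1,0,0,0,-90,0,-150,-1,0,0,0,-140,0,-170,-1,0,0,0,-180,0,-180,-1,0,0,0,-180,0,-180,-1,0,0,0,-180,0,-180,-1],
)

```text
time: 7.7
tool_pos: [0.5616, 0.0756, 0.241]
ee_rot: [3.138, 0.001, 1.677]
wrist_force: [-0.3, -0.5, -0.2]
width: 0.0939
finger_force: 0.0
```

```bash
sed -i 's/(H>23)&(H<38)/(H>21)\&(H<38)/' h.py
python3 - <<'E'
from h import *
for n in("scene","top"):
    s=robot.snapshot(n); np.save(f"{n}4.npy",s,allow_pickle=True)
    print(n,"blue",*hullfit(s,"blue",(540,256,6),z=.043,R=.06))
    W=cloud(s); k=masks(s["color"])["blue"]&(np.hypot(W[...,0]-.54,W[...,1]-.256)<.06); print("blue z",np.percentile(W[k][:,2],[80,90,95]))
    # yellow top face
    y=masks(s["color"])["yellow"]; d=(np.hypot(W[...,0]-.524,W[...,1]+.263)<.05)
    t=W[y&d&(W[...,2]>.082)]; print(n,"ytop",len(t),rect(t))
    for c in((528,-237,9),(522,-240,9)): print(n,"yel",*hullfit(s,"yellow",c,True,R=.055))
cv2.imwrite("pics/s4.png",cv2.resize(s["color"][190:260,210:430,::-1],None,fx=3.6,fy=3.6))
plan()
E
```

```text
scene blue [541.28159894 257.48426712   8.98744915] 0.05077919803887232
blue z [0.088375   0.0906173  0.09210397]
scene ytop 284 c=(524.9,-261.2) size 65.9x49.9 ang 9.7
scene yel [ 517.22682955 -232.87248678   13.01504479] 0.03760198652004254
scene yel [ 516.48398602 -233.43865172   13.2681206 ] 0.03216684340756448
top blue [538.42506602 252.97955439   2.96009779] 0.10221518987341771
blue z [0.08997428 0.09235643 0.09326027]
top ytop 212 c=(523.5,-263.5) size 61.8x43.9 ang 9.9
top yel [ 517.45505046 -237.12002694    8.5587054 ] 0.46797839506172845
top yel [ 519.28747111 -237.33726899    5.11878812] 0.4793891699456624
t 7.80 pos [560.5  78.5 238.8] rot [-1.800e+02 -4.000e-02  9.631e+01] w 0.0939 F [-0.4  0.4 -0.5] q [ 0.04  0.12  1.27  0.    1.75 -0.07]
```

Blue sits home: rim at about 91.5 mm, pose (541,257), directly above red. For yellow I plan a grasp tilted 45° from the lid side, so that after a 90° turn about tool y it ends at 45° the other way.

Run:
```python
from h import *
a=10.5; R=tool(a,45); z=R.as_matrix()[:,2]; g=np.array([524.5,-264,44]); print(z)
plan((g+19*z-110*z,R),(g+19*z,R))
```

```text
[-0.12885998  0.69526621 -0.70710678]
t 7.80 pos [560.5  78.5 238.8] rot [-1.800e+02 -4.000e-02  9.631e+01] w 0.0939 F [-0.4  0.4 -0.5] q [ 0.04  0.12  1.27  0.    1.75 -0.07]
-> [ 1.64 44.94 -3.98] [-400.7  -68.7  130.2]
-> [ 1.64 44.94 -3.98] [-323.2  -74.4  208. ]
```

>>> arm_command(
  targets=[0,8,0,-45,-8,0,-1,0,16,0,-90,-16,0,-1,0,24,0,-135,-24,5,-1,0,32,-1,-180,-32,10,-1,0,38,-2,-225,-40,20,-1,1,42,-3,-270,-48,40,-1,1.6,45,-4,-310,-56,60,-1,1.6,45,-4,-350,-62,90,-1,1.6,45,-4,-385,-67,120,-1,1.6,45,-4,-400.7,-68.7,130,-1,1.6,45,-4,-400.7,-68.7,130,-1,1.6,45,-4,-400.7,-68.7,130,-1,1.6,45,-4,-400.7,-68.7,130,-1,1.6,45,-4,-400.7,-68.7,130,-1],
)

```text
time: 9.2
tool_pos: [0.5375, -0.3261, 0.1109]
ee_rot: [3.138, -0.783, 1.76]
wrist_force: [-0.2, 0.3, 0.0]
width: 0.0943
finger_force: 0.0
```

Run:
```python
from h import *
a=10.5; R=tool(a,45); z=R.as_matrix()[:,2]; g=np.array([524.5,-264,44])
s=robot.snapshot("scene")
cv2.imwrite("pics/s5.png",cv2.resize(s["color"][60:290,80:310,::-1],None,fx=2.6,fy=2.6))
plan((g+19*z-110*z,R),(g+19*z,R))
```

```text
t 9.25 pos [ 537.3 -326.4  110.8] rot [179.8  -44.88 100.8 ] w 0.0940 F [-0.6 -0.1  0.4] q [-0.84  0.78  0.82  0.47  2.2  -0.88]
-> [-0.01  0.12  0.21] [-2.2 -1.3  1.3]
-> [-0.01  0.12  0.21] [ -2.   -1.2 111.3]
```

View pics/s5.png

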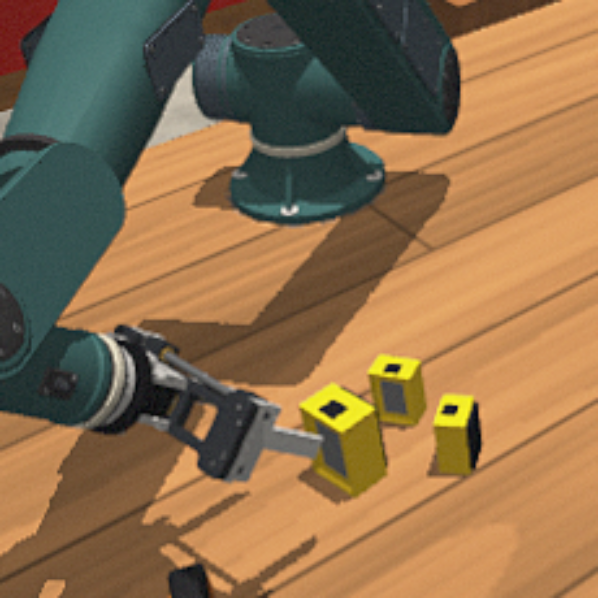

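The gripper, near fingertip at crop (320,445), approaches the large yellow case at (345,440) from the lid side and clears the tape measure at (188,580). I advance and close.

>>> arm_command(
  targets=[0,0,0,-2,-1.2,30,-1,0,0,0,-2,-1.2,60,-1,0,0,0,-2,-1.2,85,-1,0,0,0,-2,-1.2,103,-1,0,0,0,-2,-1.2,110.5,-1,0,0,0,-2,-1.2,110.5,-1,0,0,0,-2,-1.2,110.5,-1,0,0,0,-2,-1.2,110.5,1,0,0,0,-2,-1.2,110.5,1,0,0,0,-2,-1.2,110.5,1,0,0,0,-2,-1.2,110.5,1,0,0,0,-2,-1.2,110.5,1,0,0,0,-2,-1.2,110.5,1],
)

```text
time: 10.55
tool_pos: [0.5218, -0.2524, 0.0296]
ee_rot: [3.139, -0.785, 1.756]
wrist_force: [1.5, -0.4, 0.6]
width: 0.0621
finger_force: 30.0
```

Run:
```python
from h import *
plan()
s=robot.snapshot("scene"); np.save("s6.npy",s,allow_pickle=True)
W=cloud(s); y=masks(s["color"])["yellow"]&(np.hypot(W[...,0]-.524,W[...,1]+.263)<.055)
t=W[y&(W[...,2]>.082)]; print("ytop",len(t),rect(t))
for a in(10.5,12): print("yel",*hullfit(s,"yellow",(518,-235,a),True,R=.055,fix=True))
cv2.imwrite("pics/s6.png",cv2.resize(s["color"][160:290,130:310,::-1],None,fx=4,fy=4,interpolation=cv2.INTER_CUBIC))
```

```text
t 10.55 pos [ 521.8 -252.4   29.6] rot [179.86 -44.99 100.63] w 0.0621 F [ 1.5 -0.4  0.6] q [-0.79  0.7   1.11  0.45  1.98 -0.94]
ytop 209 c=(525.5,-270.5) size 67.2x66.5 ang -79.6
yel [ 513.92168686 -220.99159692    8.58314438] 0.2852741277752605
yel [ 512.83949888 -220.48915738    3.44745324] 0.281821473836683
```

View pics/s6.png

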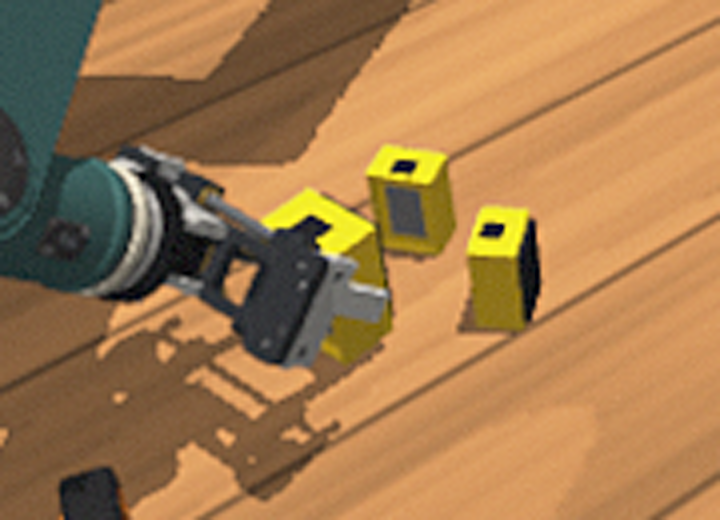

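The jaws hold the big yellow case across its 62 mm width, with the near finger mid-side at crop (365,300). The small ones at (410,200) and (505,270) are untouched. Next I plan lift, turn and carry.

Run:
```python
from h import *
R1=tool(6.3,-45); z1=R1.as_matrix()[:,2]
o=robot.get_obs(); R0=Ro.from_euler('xyz',o["ee_rot"]); z0=R0.as_matrix()[:,2]; g0=o["tool_pos"]*1000-19*z0
g1=np.array([540.9,256.3,145.])
G=[]
dz=[0,30,80,130,150]
for d in dz[1:]: G.append((g0+[0,0,d]+19*z0,R0))
rel=(R0.inv()*R1).as_rotvec()
for f in np.linspace(0,1,13)[1:]:
    R=R0*Ro.from_rotvec(rel*f); zz=R.as_matrix()[:,2]
    g=(g0+[0,0,150])*(1-f)+np.r_[g1[:2],g0[2]+150]*f
    G.append((g+19*zz,R))
G.append((g1+19*z1,R1))
plan(*G)
```

```text
t 10.60 pos [ 521.8 -252.4   29.6] rot [179.85 -44.98 100.63] w 0.0618 F [ 1.9 -0.1  0.6] q [-0.79  0.7   1.11  0.45  1.98 -0.94]
-> [0. 0. 0.] [ 21.2   0.1 -21.2]
-> [0. 0. 0.] [ 56.6   0.1 -56.6]
-> [0. 0. 0.] [ 91.9   0.2 -92. ]
-> [0. 0. 0.] [ 106.     0.3 -106.1]
-> [ 0.01 -7.5   0.39] [133.6   9.6 -76.2]
-> [  0.02 -14.99   0.78] [161.2  18.9 -46.6]
-> [  0.03 -22.49   1.17] [188.9  28.1 -17.4]
-> [  0.04 -29.98   1.57] [216.7  37.4  11.6]
-> [  0.05 -37.48   1.96] [244.7  46.6  40.3]
-> [  0.06 -44.97   2.35] [272.9  55.8  68.7]
-> [  0.07 -52.47   2.74] [301.3  65.   96.9]
-> [  0.08 -59.96   3.13] [330.   74.2 124.9]
-> [  0.09 -67.46   3.52] [359.   83.4 152.7]
-> [  0.1  -74.95   3.91] [388.2  92.6 180.4]
-> [  0.11 -82.45   4.31] [417.8 101.8 208. ]
-> [  0.12 -89.94   4.7 ] [447.7 111.  235.6]
-> [  0.12 -89.94   4.7 ] [413.7 110.9 269.6]
```

>>> arm_command(
  targets=[0,0,0,21.2,0,-21.2,1,0,0,0,56.6,0,-56.6,1,0,0,0,92,0,-92,1,0,-7.5,0.4,133.6,9.6,-76.2,1,0,-15,0.8,161,19,-46.6,1,0,-22.5,1.2,189,28,-17.4,1,0,-30,1.6,217,37,11.6,1,0,-37.5,2,244.7,46.6,40,1,0,-45,2.35,273,55.8,68.7,1,0,-52.5,2.7,301,65,97,1,0,-60,3.1,330,74,125,1,0.1,-67.5,3.5,359,83.4,152.7,1,0.1,-75,3.9,388,92.6,180,1,0.1,-82.5,4.3,418,102,208,1,0.1,-89.9,4.7,447.7,111,235.6,1,0.1,-89.9,4.7,447.7,111,235.6,1,0.1,-89.9,4.7,447.7,111,235.6,1,0.1,-89.9,4.7,430,111,253,1,0.1,-89.9,4.7,413.7,111,269.6,1,0.1,-89.9,4.7,413.7,111,269.6,1],
)

```text
time: 12.6
tool_pos: [0.5409, 0.2403, 0.1299]
ee_rot: [-3.134, 0.785, 1.683]
wrist_force: [-0.8, -0.8, -3.8]
width: 0.0616
finger_force: 30.0
```

>>> arm_command(
  targets=[0,0,0,0,0,0,1,0,0,0,0,0,0,1,0,0,0,0,0,0,1],
)

```text
time: 12.9
tool_pos: [0.5428, 0.2429, 0.134]
ee_rot: [3.137, 0.782, 1.677]
wrist_force: [-0.8, 0.2, -2.7]
width: 0.0619
finger_force: 30.0
```

Run:
```python
from h import *
plan((np.array([540.9,256.3,145])+19*tool(6.3,-45).as_matrix()[:,2],tool(6.3,-45)))
o=robot.get_obs(); z0=Ro.from_euler('xyz',o["ee_rot"]).as_matrix()[:,2]; g=o["tool_pos"]*1000-19*z0; print("grasp",g)
s=robot.snapshot("scene"); np.save("s7.npy",s,allow_pickle=True)
for f in (1,0): print("yel",*hullfit(s,"yellow",(g[0],g[1]+1,6.3),z=g[2]/1000-.0315,R=.06,fix=bool(f)))
print("blue",*hullfit(np.load("scene4.npy",allow_pickle=True).item(),"blue",(540,256,6.3),z=.043,R=.06,fix=True))
cv2.imwrite("pics/s7.png",cv2.resize(s["color"][60:180,310:430,::-1],None,fx=5,fy=5,interpolation=cv2.INTER_CUBIC))
```

```text
t 12.90 pos [542.8 242.9 134. ] rot [179.76  44.81  96.09] w 0.0619 F [-0.8  0.2 -2.7] q [ 0.68  0.52  1.17 -0.67  1.87  0.51]
-> [ 0.09 -0.19 -0.15] [ 1.8 -0.4  1.6]
grasp [541.31253468 256.21156908 147.45620591]
yel [536.49045551 263.44162616   4.91250204] 0.06248486316299351
yel [535.83512846 264.04457034   9.59749491] 0.05696614583333337
blue [539.98162362 258.55768486  11.24896113] 0.05572485851110143
```

View pics/s7.png

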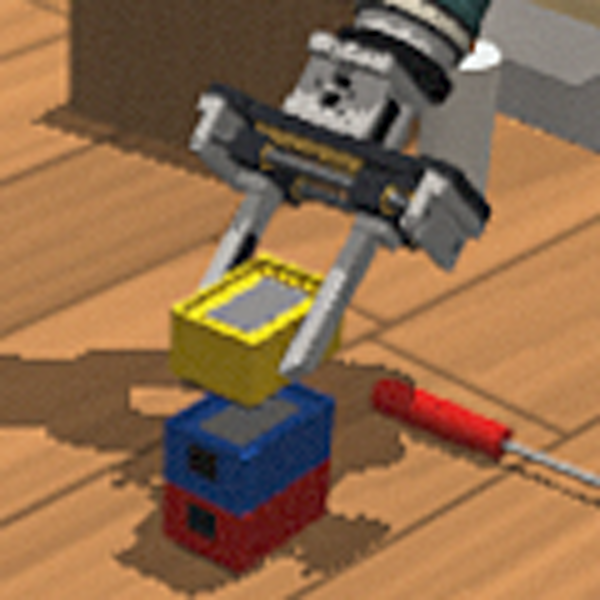

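The crop shows yellow hanging lid up above blue, yellow corner (170,320) against blue corner (165,430). It is about 1 px to the right and perhaps higher than assumed. I check rim height and level from the depth data.

Run:
```python
from h import *
def lid(s,lo,hi,c,name):
    W=cloud(s); C=s["color"].astype(int); grey=(C.max(2)-C.min(2)<30)&(C.max(2)>80)
    d=(np.hypot(W[...,0]-c[0],W[...,1]-c[1])<.035)&(W[...,2]>lo)&(W[...,2]<hi)
    p=W[d&grey]; A=np.c_[p[:,:2]-c,np.ones(len(p))]; k=np.linalg.lstsq(A,p[:,2],rcond=None)[0]
    r=p[:,2]-A@k; q=abs(r)<.004; k=np.linalg.lstsq(A[q],p[q,2],rcond=None)[0]
    print(name,"label: n",q.sum(),"slopes",k[:2].round(3),"z",k[2].round(4),rect(p[q]))
    return
s=np.load("s7.npy",allow_pickle=True).item()
lid(s,.145,.170,np.array([.539,.258]),"yel")
s4=np.load("scene4.npy",allow_pickle=True).item()
lid(s4,.078,.095,np.array([.541,.257]),"blue")
W=cloud(s);y=masks(s["color"])["yellow"]&(np.hypot(W[...,0]-.54,W[...,1]-.257)<.06)
z=W[y][:,2]; print("yel rim pct",np.percentile(z,[70,80,90,95]), "low",np.percentile(z,[1,3,5]))
print(rect(W[y&(W[...,2]>.155)]))
W=cloud(s4);y=masks(s4["color"])["blue"]&(np.hypot(W[...,0]-.54,W[...,1]-.257)<.06)
z=W[y][:,2]; print("blue rim pct",np.percentile(z,[70,80,90,95]), "low",np.percentile(z,[1,3,5]),rect(W[y&(W[...,2]>.084)]))
for zz in (.114,.116,.118,.12,.122): print(zz,*hullfit(s,"yellow",(541,258,6.1),z=zz,R=.06,fix=True))
```

```text
yel label: n 101 slopes [ 0.001 -0.01 ] z 0.1623 c=(539.5,260.6) size 61.9x52.4 ang -46.9
blue label: n 103 slopes [ 0.04  -0.002] z 0.086 c=(541.7,256.4) size 57.4x33.5 ang -83.0
yel rim pct [0.16327604 0.16489124 0.1670872  0.16823295] low [0.12700667 0.1288024  0.12999047]
c=(538.4,256.2) size 95.0x75.3 ang -85.3
blue rim pct [0.08677577 0.08838452 0.0906328  0.0921161 ] low [0.05146126 0.05367213 0.05500066] c=(543.5,256.2) size 93.3x65.5 ang -85.7
0.114 [533.71050465 265.38686647  14.67247501] 0.0630404913925483
0.116 [535.9127237  263.03832172   7.82680607] 0.06307977736549164
0.118 [538.55696347 260.65290776   5.70295668] 0.061856499356499395
0.12 [541.  258.    6.1] 0.06150140505820956
0.122 [543.4218958  255.77762179   7.46302837] 0.060853551124990024
```

Yellow's lid floor is at 162.3 mm and level, so its origin is at 119.2 mm and it is aligned with blue to about 0.5 mm. I lower to just above the rim.

>>> arm_command(
  targets=[0,0,0,5,-0.5,5,1,0,0,0,10,-0.5,10,1,0,0,0,15,-0.5,15,1,0,0,0,18,-0.5,18,1,0,0,0,18,-0.5,18,1,0,0,0,18,-0.5,18,1,0,0,0,18,-0.5,18,1],
)

```text
time: 13.65
tool_pos: [0.5415, 0.243, 0.106]
ee_rot: [-3.14, 0.784, 1.682]
wrist_force: [-1.1, -0.4, -1.7]
width: 0.062
finger_force: 30.0
```

```bash
cat >> h.py <<'E'
def grasp():
    o=robot.get_obs(); z0=Ro.from_euler('xyz',o["ee_rot"]).as_matrix()[:,2]; return o["tool_pos"]*1000-19*z0
E
python3 - <<'E'
from h import *
plan(); g=grasp(); print("grasp",g)
s=robot.snapshot("scene"); np.save("s8.npy",s,allow_pickle=True)
print("yel",*hullfit(s,"yellow",(541,258,6.1),z=g[2]/1000-.0282,R=.06,fix=True))
E
```

```text
t 13.65 pos [541.5 243.  106. ] rot [-179.92   44.93   96.37] w 0.0620 F [-1.1 -0.4 -1.7] q [ 0.68  0.54  1.2  -0.66  1.83  0.54]
grasp [540.01424917 256.37612003 119.45389981]
yel [538.72982919 260.30112787   7.96343725] 0.05845442536327605
```

>>> arm_command(
  targets=[0,0,0,0,0.6,0,1,0,0,0,0.7,0.6,0.7,1,0,0,0,1.4,0.6,1.4,1,0,0,0,2.1,0.6,2.1,1,0,0,0,2.1,0.6,2.1,1],
)

```text
time: 14.2
tool_pos: [0.5422, 0.2432, 0.1058]
ee_rot: [3.139, 0.785, 1.678]
wrist_force: [-2.2, 0.8, 6.1]
width: 0.0617
finger_force: 30.0
```

It has touched at rim height (perched). By the image estimate yellow is about 1 mm too far in +y, so I slide −y under light pressure.

>>> arm_command(
  targets=[0,0,0,-0.35,0,0.35,1,0,0,0,-0.7,0,0.7,1,0,0,0,-1.0,0,1.0,1,0,0,0,-1.0,0,1.0,1],
)

```text
time: 14.6
tool_pos: [0.5423, 0.243, 0.1057]
ee_rot: [3.139, 0.782, 1.679]
wrist_force: [-3.5, 3.2, 6.6]
width: 0.0621
finger_force: 30.0
```

>>> arm_command(
  targets=[0,0,0,-3,0,-3,1,0,0,0,-3,0,-3,1,0,0,0,-3,0,-3,1],
)

```text
time: 14.9
tool_pos: [0.5422, 0.2415, 0.1065]
ee_rot: [-3.139, 0.784, 1.683]
wrist_force: [-0.4, 0.3, -3.5]
width: 0.0621
finger_force: 30.0
```

Run:
```python
from h import *
plan(); g=grasp(); print("grasp",g)
s=robot.snapshot("scene"); np.save("s9.npy",s,allow_pickle=True)
for z in(.0905,.092,.0935): print("yel",z,*hullfit(s,"yellow",(541,258,6.2),z=z,R=.06,fix=True))
W=cloud(s); C=s["color"].astype(int); grey=(C.max(2)-C.min(2)<30)&(C.max(2)>80)
d=(np.hypot(W[...,0]-.54,W[...,1]-.257)<.03)&(W[...,2]>.125)&(W[...,2]<.142)
p=W[d&grey]; A=np.c_[p[:,:2]-[.54,.257],np.ones(len(p))]
for i in range(3):
    k=np.linalg.lstsq(A,p[:,2],rcond=None)[0]; q=abs(p[:,2]-A@k)<.003; A=A[q];p=p[q]
print("label",len(p),k)
y=masks(s["color"])["yellow"]&(np.hypot(W[...,0]-.54,W[...,1]-.257)<.06);print(np.percentile(W[y][:,2],[80,90,95]))
# vertical-edge columns per colour: hull corners
for c,zz in(("yellow",(.1,.2)),("blue",(.045,.09)),("red",(0,.048))):
    m=masks(cv2.resize(s["color"],None,fx=4,fy=4))[c]
    near=(np.hypot(W[...,0]-.54,W[...,1]-.257)<.065).astype(np.uint8); m=m&(cv2.resize(cv2.dilate(near,np.ones((3,3))),None,fx=4,fy=4,interpolation=0)>0)
    v,u=np.nonzero(m); print(c,"u range",np.percentile(u,[.1,99.9])/4, "lowest corner u",np.median(u[v>=np.percentile(v,99.7)])/4)
```

```text
t 14.90 pos [542.2 241.5 106.5] rot [-179.86   44.94   96.42] w 0.0621 F [-0.4  0.3 -3.5] q [ 0.68  0.54  1.2  -0.66  1.83  0.53]
grasp [540.75340857 254.80838511 119.89961204]
yel 0.0905 [538.03280577 259.89449255   8.58912538] 0.05792431003139975
yel 0.092 [539.58794989 258.34721842   9.37069388] 0.05782397096428282
yel 0.0935 [541.28141342 256.52673943   7.98654622] 0.05838754838178373
label 91 [ 0.03337242 -0.00551731  0.13485047]
[0.13748275 0.13953953 0.14070381]
yellow u range [343.5  376.75] lowest corner u 358.75
blue u range [343.25 376.25] lowest corner u 357.5
red u range [342.75 375.75] lowest corner u 357.375
```

With the arm lifted free, the edge columns now line up (yellow 343.5–376.75, blue 343.25–376.25). I lower here.

>>> arm_command(
  targets=[0,0,0,0.7,0,0.7,1,0,0,0,1.4,0,1.4,1,0,0,0,2,0,2,1,0,0,0,2.5,0,2.5,1,0,0,0,2.5,0,2.5,1],
)

```text
time: 15.45
tool_pos: [0.5422, 0.2416, 0.1036]
ee_rot: [-3.14, 0.784, 1.682]
wrist_force: [-0.4, -0.7, -2.8]
width: 0.0618
finger_force: 30.0
```

It is dropping in freely (103.6 mm, below the 105.7 perch height). I continue to the floor.

>>> arm_command(
  targets=[0,0,0,0.7,0,0.7,1,0,0,0,1.4,0,1.4,1,0,0,0,2,0,2,1,0,0,0,2.4,0,2.4,1,0,0,0,2.4,0,2.4,1],
)

```text
time: 15.95
tool_pos: [0.5423, 0.2417, 0.1009]
ee_rot: [-3.141, 0.784, 1.681]
wrist_force: [-1.6, 0.2, -1.2]
width: 0.0617
finger_force: 30.0
```

>>> arm_command(
  targets=[0,0,0,0.4,0,0.4,1,0,0,0,0.8,0,0.8,1,0,0,0,0.8,0,0.8,1],
)

```text
time: 16.25
tool_pos: [0.5423, 0.2417, 0.1008]
ee_rot: [3.141, 0.785, 1.68]
wrist_force: [-1.7, 1.5, 4.5]
width: 0.0617
finger_force: 30.0
```

Contact is about 5 mm below the perch height. I release and retract along the fingers, then check height and level.

>>> arm_command(
  targets=[0,0,0,0,0,0,-1,0,0,0,0,0,0,-1,0,0,0,0,0,0,-1,0,0,0,0,0,0,-1,0,0,0,0,0,0,-1,0,0,0,0,0,-10,-1,0,0,0,0,0,-40,-1,0,0,0,0,0,-80,-1,0,0,0,0,0,-120,-1,0,0,0,-60,0,-180,-1,0,0,0,-90,0,-210,-1,0,0,0,-90,0,-210,-1,0,0,0,-90,0,-210,-1,0,0,0,-90,0,-210,-1],
)

```text
time: 17.65
tool_pos: [0.533, 0.3263, 0.3119]
ee_rot: [3.141, 0.783, 1.681]
wrist_force: [-0.2, -0.1, -0.4]
width: 0.0941
finger_force: 0.0
```

Run:
```python
from h import *
plan()
for n in("scene","top"):
    s=robot.snapshot(n); W=cloud(s); C=s["color"].astype(int); grey=(C.max(2)-C.min(2)<30)&(C.max(2)>80)
    d=(np.hypot(W[...,0]-.54,W[...,1]-.257)<.03)&(W[...,2]>.118)&(W[...,2]<.142)
    p=W[d&grey]; A=np.c_[p[:,:2]-[.54,.257],np.ones(len(p))]
    for i in range(3):
        k=np.linalg.lstsq(A,p[:,2],rcond=None)[0]; q=abs(p[:,2]-A@k)<.003; A=A[q];p=p[q]
    y=masks(s["color"])["yellow"]&(np.hypot(W[...,0]-.54,W[...,1]-.257)<.06)
    print(n,"label",len(p),k.round(4),"rim",np.percentile(W[y][:,2],[80,90,95]),rect(W[y&(W[...,2]>.127)]))
    print(n,"yel",*hullfit(s,"yellow",(541,257,6.2),z=.086,R=.06))
    m0=np.load(f"{n}0.npy",allow_pickle=True).item(); print(n,"red now/0",[hullfit(q,"red",(540,256,6),z=0.,R=.06)[0].round(1) if 0 else 0 for q in(s,)])
    if n=="top":
        for c,b,pp in blobs(s,0): print(c,b.round(),rect(pp))
        dd=np.abs(s["color"].astype(int)-m0["color"]).max(2)>60
        for nm,(u,v) in dict(can=(310,150),tape=(459,210),driver=(193,215)).items(): print(nm,dd[v-18:v+18,u-14:u+14].sum())
```

```text
t 17.65 pos [533.  326.3 311.9] rot [179.97  44.84  96.33] w 0.0941 F [-0.2 -0.1 -0.4] q [ 0.77  0.6   0.7  -0.78  2.22  0.3 ]
scene label 88 [ 0.0659 -0.0053  0.1292] rim [0.13100188 0.13340223 0.13451283] c=(542.4,257.0) size 96.2x67.0 ang -83.6
scene yel [539.4200603  259.46710915   6.68594202] 0.020611702127659615
scene red now/0 [0]
top label 110 [-0.0419 -0.042   0.129 ] rim [0.13309203 0.13540423 0.13663555] c=(539.6,254.2) size 86.6x62.9 ang -84.4
top yel [538.64445985 255.98736559   6.55269332] 0.043862147536314455
top red now/0 [0]
red [193. 229.] c=(547.6,429.3) size 96.7x25.4 ang 6.2
yellow [373. 216.] c=(583.7,-175.7) size 58.0x35.6 ang -46.7
yellow [240. 229.] c=(545.8,269.9) size 115.8x79.3 ang -83.7
yellow [375. 246.] c=(482.5,-181.0) size 52.0x42.5 ang 34.8
can 0
tape 0
driver 94
```

Yellow is seated: lid floor 43.2 mm above blue's, where perched would be 48.5, and it is square. One last check that red and the screwdriver did not move, and then I hand in.

Run:
```python
from h import *
a=np.load("scene0.npy",allow_pickle=True).item()["color"]; b=robot.snapshot("scene")["color"]
for n,sl in dict(driver=np.s_[130:165,382:440],red_low=np.s_[158:178,340:380]).items():
    print(n,(np.abs(a[sl].astype(int)-b[sl]).max(2)>60).sum())
for c in(a,b):
    m=masks(c)["red"][130:180,335:450]; h=m[:,:45]; v,u=np.nonzero(h[25:]); print("red low edge",u.min(),u.max(),v.max(), "driver",np.argwhere(m[:,47:]).mean(0).round(2))
print(robot.get_obs()["time"]); print(robot.close_job())
```

```text
driver 218
red_low 145
red low edge 8 40 19 driver [13.09 15.56]
red low edge 8 40 19 driver [13.03 15.46]
17.8
the job is handed in; nothing more can be done
None
```

The column is built and handed in at 17.8 s: blue is home on red and yellow is lid up and home on blue, measured 43 mm above it. In the final camera check, the red case, spray can, screwdriver and tape measure had not moved.

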